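# Close a coin capsule in the bench screw press

## Task

The coin capsule waiting in the drawn-out slide of the bench screw press still has its lid standing off. Push the slide right in to its stop, screw the press down with its knob until the lid is fully home without crushing the capsule, then unscrew it again by a good quarter turn, so that the rubber pad stands clear of the lid, and let go. Leave the other things on the table alone.

Things in the scene. Friction and masses are not known exactly. Their poses are not given: they have to be found in the camera images.
- press: Fixed bench screw press of grey iron; origin on the table, on the spindle axis; its front (-x) faces roughly the robot. Base plate 140 mm wide, from 125 mm in front of the axis to 60 mm behind, 16 mm thick; columns 53 mm to either side (20 mm wide); crosshead 126 mm wide, 42 mm deep, top at 113 mm, with a 38 mm collar up to 123 mm. Through it passes the upright spindle: knob above, pad below.
- handle (a point): Slide's handle: upright black post of 14 mm diameter at the front end of the steel slide, free from 30 to 66 mm above the table; this point is on its axis, 50 mm above the table, 95 mm in front of the middle of the capsule; it moves with the slide.
- slide (a joint): How far the slide is pushed in, m: 0 drawn out (as at the start), 0.070 against its stop, where the capsule lies under the pad. It moves along the press's +x, and resists with about 3 N.
- knob_grip (a point): Centre of the black fluted knob on the spindle axis, 44 mm diameter, 24 mm high; the point is at its mid-height and rises and sinks with it (168 mm above the table at joint value 0). Below it is only the 20 mm spindle, down to the collar.
- knob (a joint): Turn of the knob, rad, 0 to 5, clockwise from above positive, at most 0.6 at the start. Steep right-hand thread: clockwise lowers knob and pad together, 24 mm a turn (3.82 mm per rad). The thread alone takes 0.04 N m to turn either way and stays where left; every newton between pad and lid adds 0.0038 N m, and so does every newton with which the hand pulls the knob up instead of following it.
- spindle: Steel spindle with its round flange (44 mm diameter) and, under that, the push-on black rubber pad of 40 mm diameter, which gives 1 mm per 90 N. Origin on the axis, 7 mm under the flange, 49.5 mm above the table at knob 0. Pads are worn or new: the pad's face lies 0 to 3 mm below this origin, the same all through a run but not measured; only feel tells when it meets the lid.
- lid: Clear capsule lid, 44 mm diameter, 4 mm thick, over a coin capsule snug in the 60 mm nest ring on the slide. Origin at the middle of its underside: 37.8 to 38.6 mm above the table at the start, 36 mm when fully home. It goes down stiffly, at 30 N all the way, then stops hard on its seat and stays there. The capsule cracks above 80 N.
- loupe_c (a point): Bystander: folded black and steel loupe, 76 x 38 mm and 24 mm high; half-way up. Leave alone.
- flips_c (a point): Bystander: narrow cardboard box of coin cards, 52 x 140 mm and 51 mm high; half-way up. Leave alone.
- stack_c (a point): Bystander: stack of three closed capsules, 44 mm diameter, 25 mm high; half-way up. Leave alone.

How it is judged (in metres and radians):
On the way, in this order (a step that is already met when the one before it is completed fails the run):
1. the slide is pushed in to its stop (value of joint slide above 0.068 m), for 0.2 s.
2. the lid is pressed fully home (z of lid in the frame of press below 0.03625 m and value of joint slide above 0.068 m), for 0.1 s.
At the end, for the whole second after the job is handed in: The slide is against its stop (within 3 mm), the lid is fully home (within 0.25 mm), the knob is unscrewed to below 1.3 rad (the pad then stands 1.5 mm or more above the lid), the knob is at rest and nothing is held (z of lid in the frame of press below 0.03625 m and value of joint slide above 0.067 m and value of joint knob below 1.3 rad and velocity of joint knob between -0.05 and 0.05 rad/s); the robot touches nothing.
It fails at once if the capsule is pressed with more than 80 N (contact force between spindle and lid above 80 N).
It fails at once if a bystander is moved more than 20 mm (distance of any of loupe_c, flips_c, stack_c from where it was at the start of the episode above 0.02 m).
It also fails if it takes over 72 s, if anything falls off the work surface, if the arm or the gripper's body presses on something with over 40 N, if the wrist force passes 120 N, or if a joint passes its speed limit or range.

## Robot

A 6-joint arm with a two-finger parallel gripper is mounted at the origin on the work surface. World frame = base frame: x ahead of the robot, y to its left, z up, the work surface at z = 0. Lengths are in m, angles in degrees, forces in N, time in s.
With the tool pointing down it reaches from about 0.25 to 0.725 m from the base axis. Payload 9.7 kg.
Tool frame: the origin (TCP) lies midway between the tips of the shut fingers; the grasp point (between the pads) lies 19 mm behind it (bot.pinch_z is the distance from the TCP to the grasp point, in m); z points along the fingers, y is the line along which they close (so a half turn about z gives the same grasp; the last joint's range is limited). The gripper opens to 85 mm and grips with 20 to 120 N. Pads are 22 mm wide; open, the fingers measure 114 mm over their backs; the gripper's body (76 mm by 85 mm) begins 54 mm behind the grasp point. The pads swing forward as they close: fully open they stand 13 mm farther back than shut.
Start: joints at [63.999, 4.979, 10.078, 95.1, 0, 90], TCP at [0.241, 0.494, 0.231] pointing down, gripper open.
Joint ranges: [-179.16, 179.16], [-48.56, 103.87], [-65.8, 70.77], [-126.05, 130.52], [-82.76, 87.17], [-180, 180]. Speed limits (degrees/s): [127.2, 127.2, 147.25, 180, 180, 180].

## Interface

Orientations are given as [roll, pitch, yaw] about the fixed x, y, z axes, in that order (R = Rz(yaw) Ry(pitch) Rx(roll)).
In Python, from workcell import sensors, camera, camera_params, ticket, bot gives the robot as it stands.
- The arm moves only by the shell command python3 -m jog 'ROWS' [FORCE]. ROWS is JSON, a list that holds one entry, the list of rows, each a list of 5 numbers: the shift along the world's x, y, z in units of 50 mm (1.0 is 50 mm), then the turn about the world's z in units of 5 degrees (1.0 is 5 degrees), then the opening, from 0 (shut) to 1 (fully open). In form: [[[tx, ty, tz, yaw, grip], ...]]. A call has 1 to 8 rows; each row shifts and turns the commanded pose from where the row before left it; what a row does not reach is not made up. A row lasts 1/10 s, in which the tool goes at most 50 mm and 8.59 degrees, less where a joint would pass 70% of its speed; a pose out of reach is approached as far as the arm can. A call is refused whole if a number of a shift passes 1 or a number of a turn 1, either way. A call with a gripper value outside its range is refused whole. The fingers move at their own pace and stop on an object; FORCE is the grip in N (left out, the last holds). Time passes only in rows, so rows that do not move let the fingers close. It gives the time, the measured TCP pose, the force, the opening and the grip force at its end, in the units of the state.
- sensors.get_obs(): the state, without advancing time (a new reading comes with each control period).
- camera(name): name is "scene" or "top" or "wrist"; returns the picture (420x560x3 uint8, blue, green, red); there is no depth.
- camera_params(name): a dict with "fx", "fy", "cx", "cy" (pixels), "k1" (the pictures are not rectified: a ray, as slopes to the right and down, at radius r is drawn at 1 + k1 r^2 times it, then the intrinsics apply), "T" (4x4, takes a point from camera to world coordinates); the wrist camera has in their place "tool_from_camera" (4x4, takes a point from camera to tool coordinates, whose origin is the TCP and whose axes are the flange's). Camera axes: x right, y down, z forward; pixel columns grow to the right and rows downward; lengths in m; the calibration is good to about 2 mm. A picture is of the moment at which its call begins: read the wrist's pose just before it. camera_params takes no time and is no camera call.
- ticket.job_done(): hands the job in; it is judged then, once.
The state is a dict: "time": time; "q": joint angles; "qd": joint speeds; "joint_efforts": joint torques, N m; "ee_pos": TCP position; "tcp_rot": TCP orientation; "wrist_force": force on the tool from outside, world axes, zero at the start; "torque": the same for the moment, N m; "opening": finger opening in m; "grasp_force": force on a finger pad.
Only numpy, scipy, OpenCV 4.12 (cv2) and the standard library are available. Lean on these libraries where they do the work, as an engineer would, in place of code of your own. Each camera call takes 0.05 s, during which the arm holds its last target. There are 200 camera calls.

## Working session

There is one attempt and no reset: what is moved stays moved. The work goes in short steps, Python scripts to look and compute and a shell command to move; the robot and the scene stay as the last step left them, time stands still between calls to the robot, and variables do not carry over. Pictures are saved under pics/ and viewed, at most 10 in all, crops included, and the job is handed in when it is done.

```bash
mkdir -p pics; ls; python3 - <<'E'
from workcell import sensors, camera, camera_params
import cv2
print(sensors.get_obs())
for n in ("scene","top"):
    p=camera_params(n); print(n,{k:(v if not hasattr(v,'tolist') else v.tolist()) for k,v in p.items()})
    cv2.imwrite(f"pics/{n}0.png",camera(n))
E
```

```text
pics
{'time': 0.0, 'q': array([ 6.39980384e+01,  5.01257095e+00,  1.00366885e+01,  9.50992698e+01,
       -9.19107080e-05,  9.00008679e+01]), 'qd': array([-0.02670254,  0.05015759, -0.03131428, -0.02153731,  0.03336994,
       -0.01687992]), 'joint_efforts': array([ 1.69086834e-04, -5.20383811e+01,  4.64811087e+01,  1.60628400e-02,
        2.37416725e-05, -1.77004642e-05]), 'ee_pos': array([0.24102858, 0.49413784, 0.23058896]), 'tcp_rot': array([-1.79924848e+02,  9.30490046e-05,  1.53997171e+02]), 'wrist_force': array([-0.53205584,  0.34390981,  0.15515877]), 'torque': array([ 0.01265057, -0.00620593,  0.00099338]), 'grasp_force': 0.0, 'opening': 0.08507645735621401}
scene {'fx': 411.2685805647157, 'fy': 411.2685805647157, 'cx': 279.64404177047794, 'cy': 211.76230863770095, 'k1': -0.013941745043638371, 'T': [[-0.14028998652047053, 0.5359252639178939, -0.8325279762125848, 1.2507879352177975], [0.9900912955505499, 0.08116581985543812, -0.11459204231633346, 0.09385677561926659], [0.006160045220611659, -0.840354818622307, -0.5420016906441801, 0.5910172157109768], [0.0, 0.0, 0.0, 1.0]]}
top {'fx': 385.8733069932864, 'fy': 385.8733069932864, 'cx': 276.5655375893526, 'cy': 204.53378052111069, 'k1': -0.08599411224441232, 'T': [[-0.004084756154135078, -0.9901321668511949, 0.14007714636484897, 0.39564532917067635], [-0.9999518197583465, 0.002793975900176705, -0.009410199819399718, -0.008964066209873717], [0.008925969366576072, -0.1401088357857109, -0.9900958747543797, 1.1221192124549173], [0.0, 0.0, 0.0, 1.0]]}
```

View pics/scene0.png

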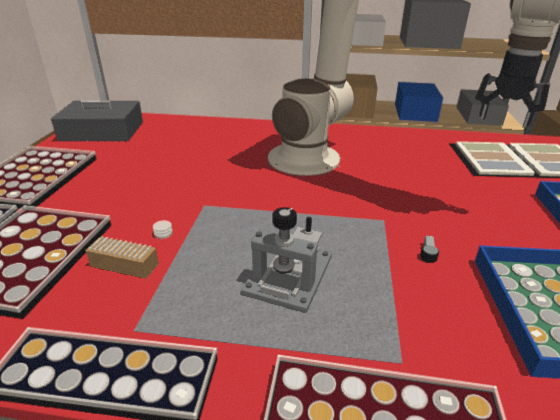

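View pics/top0.png

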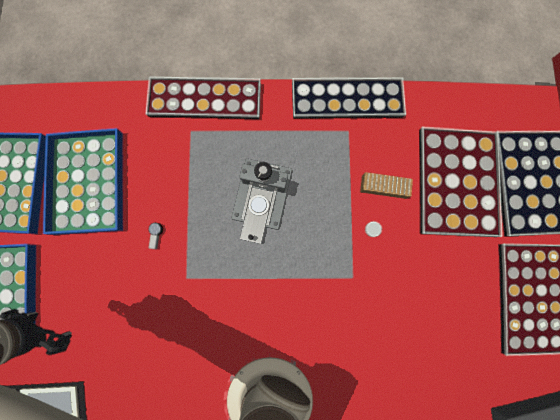

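The scene view shows the press in the middle with the slide drawn out towards the robot. In the top view the knob is at about (263,171), the capsule at (259,204) and the handle at (252,238). The bystanders are well off to the sides. I'll enlarge the top view.

```bash
python3 - <<'E'
import cv2
a=cv2.imread("pics/top0.png")[145:255,205:315]; b=cv2.imread("pics/scene0.png")[195:315,230:340]
a=cv2.resize(a,(396*1,396),interpolation=cv2.INTER_CUBIC);b=cv2.resize(b,(396,432),interpolation=cv2.INTER_CUBIC)
a=cv2.copyMakeBorder(a,0,36,0,8,cv2.BORDER_CONSTANT)
cv2.imwrite("pics/crop0.png",cv2.hconcat([a,b]))
E
```

```text
(no output)
```

View pics/crop0.png

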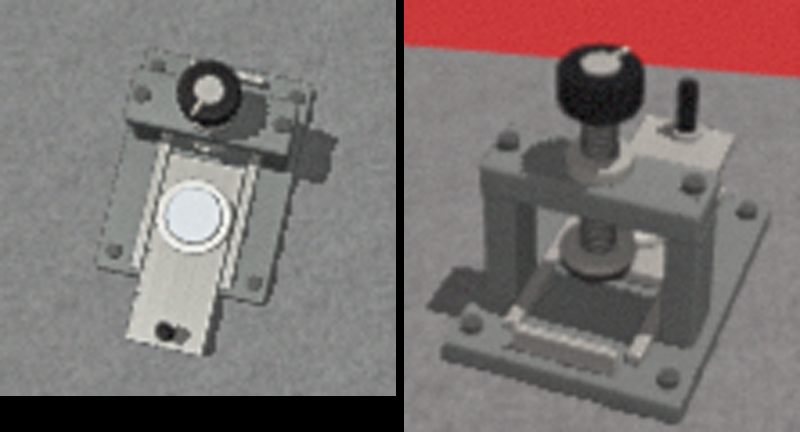

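The crop shows the knob top at (263.0,170.6), the capsule ring centre at (258.9,205.3) and the handle top at (250.8,236.9) in the top view. In the scene view the knob top is at (285,212.8) and the handle top at (309.2,218).

```bash
cat > geo.py <<'E'
import numpy as np, cv2
from workcell import camera_params, sensors
def ray(name,uv,T=None):
    p=camera_params(name); K=np.array([[p["fx"],0,p["cx"]],[0,p["fy"],p["cy"]],[0,0,1]])
    n=cv2.undistortPoints(np.array([[uv]],float),K,np.array([p["k1"],0,0,0]))[0,0]
    T=np.array(p["T"]) if T is None else T
    return T[:3,3],T[:3,:3]@np.array([n[0],n[1],1])
def at_z(name,uv,z,T=None):
    o,d=ray(name,uv,T); return o+d*(z-o[2])/d[2]
E
python3 - <<'E'
from geo import *
k=at_z("top",(263.05,170.6),.179);c=at_z("top",(258.9,205.3),.04);h=at_z("top",(250.8,236.9),.066)
k2=at_z("scene",(285,212.8),.179);h2=at_z("scene",(309.2,217.7),.066)
print("knob",k,k2,"cap",c,"handle",h,h2)
for a,b in((h,c),(c,k),(h,k),(h2,k2)): print(np.linalg.norm((b-a)[:2]),np.degrees(np.arctan2(*(b-a)[1::-1])))
E
```

```text
knob [0.61487895 0.01552336 0.179     ] [0.61993297 0.01699327 0.179     ] cap [0.5466922  0.03077194 0.04      ] handle [0.45592597 0.0517819  0.066     ] [0.45915259 0.05378393 0.066     ]
0.09316612969637394 -13.032916748699543
0.06987096941055203 -12.60562312870358
0.1630359887939739 -12.849796483314899
0.16493599660588165 -12.888838037216766
```

```bash
python3 -m jog '[[[0.3,-0.63,0,0.3,1],[0.3,-0.63,0,0.3,1],[0.3,-0.63,0,0.3,1],[0.3,-0.63,0,0.3,1],[0.3,-0.63,0,0.3,1],[0.3,-0.63,0,0.3,1],[0.3,-0.63,0,0.3,1],[0.3,-0.63,0,0.3,1]]]' 40
python3 -m jog '[[[0.3,-0.63,0,0.2,1],[0.3,-0.63,0,0,1],[0.3,-0.63,0,0,1],[0.3,-0.63,0,0,1],[0.3,-0.63,0,0,1],[0.3,-0.63,0,0,1],[0,0,0,0,1],[0,0,0,0,1]]]'
python3 - <<'E'
from workcell import sensors, camera, camera_params
import cv2
o=sensors.get_obs(); print(o['time'],o['ee_pos'],o['tcp_rot'])
print(camera_params("wrist"))
cv2.imwrite("pics/w1.png",camera("wrist"))
E
```

```text
time: 0.9
ee_pos: [0.3614, 0.241, 0.2311]
tcp_rot: [-180.0, -0.0, 166.1]
wrist_force: [0.6, 0.8, -0.2]
opening: 0.0858
grasp_force: 0.0
time: 1.7
ee_pos: [0.4511, 0.0528, 0.2309]
tcp_rot: [-180.0, -0.1, 166.9]
wrist_force: [0.6, 0.8, -0.2]
opening: 0.0855
grasp_force: 0.0
1.7 [0.45106087 0.05278657 0.2308897 ] [-1.79993266e+02 -5.48412931e-02  1.66883962e+02]
{'fx': 342.51787467313875, 'fy': 342.51787467313875, 'cx': 283.38342244084333, 'cy': 208.78169090240326, 'k1': -0.07938294884338067, 'tool_from_camera': array([[-5.04499578e-04, -9.46463291e-01, -3.22811067e-01,
         8.26251564e-02],
       [ 9.99999778e-01, -3.36743687e-04, -5.75519078e-04,
         4.90547901e-04],
       [ 4.36003091e-04, -3.22811286e-01,  9.46463250e-01,
        -1.43147209e-01],
       [ 0.00000000e+00,  0.00000000e+00,  0.00000000e+00,
         1.00000000e+00]])}
```

View pics/w1.png

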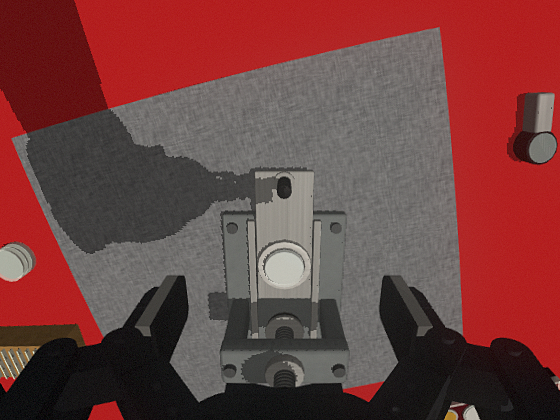

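The wrist view shows the slide's post from its foot at about (284,178) to its top at (285,193). The lid is at (284,266) and the crosshead at (283,355), and the press edges stand upright in the picture.

```bash
cat >> geo.py <<'E'
from scipy.spatial.transform import Rotation as R
def wristT(o):
    T=np.eye(4);T[:3,:3]=R.from_euler("xyz",o['tcp_rot'],degrees=True).as_matrix();T[:3,3]=o['ee_pos']
    return T@np.array(camera_params("wrist")["tool_from_camera"])
E
python3 - <<'E'
from geo import *
T=wristT(sensors.get_obs())
for n,uv,z in(("htop",(285,191),.066),("hfoot",(284,181),.03),("lid",(284.3,266),.042),("baseL",(232,228),.018),("baseR",(335,228),.018),("backL",(229,370),.115),("backR",(340,370),.115)):
    print(n,at_z("wrist",uv,z,T))
E
```

```text
htop [0.45595415 0.0541159  0.066     ]
hfoot [0.45523108 0.05337012 0.03      ]
lid [0.54498993 0.03291259 0.042     ]
baseL [ 0.49777287 -0.01636969  0.018     ]
baseR [0.52388829 0.09624036 0.018     ]
backL [ 0.60633406 -0.03678682  0.115     ]
backR [0.63080825 0.06871418 0.115     ]
```

```bash
python3 -m jog '[[[0.11,0.014,-0.6,0,1],[0,0,-0.8,0,1],[0,0,-0.8,0,1],[0,0,-0.8,0,1],[0,0,-0.6,0,1],[0,0,-0.22,0,1],[0,0,0,0,1],[0,0,0,0,1]]]' 40
python3 -m jog '[[[0,0,0,0,0],[0,0,0,0,0],[0,0,0,0,0],[0,0,0,0,0],[0,0,0,0,0],[0,0,0,0,0],[0,0,0,0,0],[0,0,0,0,0]]]' 40
```

```text
time: 2.55
ee_pos: [0.4573, 0.0546, 0.0419]
tcp_rot: [180.0, 0.1, 167.0]
wrist_force: [0.6, -0.6, 0.1]
opening: 0.0854
grasp_force: 0.0
time: 3.35
ee_pos: [0.4563, 0.052, 0.0407]
tcp_rot: [-179.7, 0.0, 166.9]
wrist_force: [-3.3, -12.2, 6.4]
opening: 0.0125
grasp_force: 39.1
```

```bash
python3 -m jog '[[[0.195,-0.065,0,0,0],[0.195,-0.055,0,0,0],[0.195,-0.045,0,0,0],[0.195,-0.045,0,0,0],[0.195,-0.045,0,0,0],[0.195,-0.045,0,0,0],[0.08,-0.018,0,0,0],[0,0,0,0,0]]]'
python3 -m jog '[[[0.04,-0.009,0,0,0],[0.04,-0.009,0,0,0],[0.04,-0.009,0,0,0],[0,0,0,0,0]]]'
```

```text
time: 4.15
ee_pos: [0.5198, 0.0373, 0.0407]
tcp_rot: [-179.9, 0.1, 167.0]
wrist_force: [2.0, -4.7, 3.1]
opening: 0.0123
grasp_force: 39.0
time: 4.55
ee_pos: [0.5245, 0.0362, 0.0407]
tcp_rot: [-179.9, -0.1, 167.0]
wrist_force: [-4.9, -4.7, 6.9]
opening: 0.0127
grasp_force: 39.6
```

```bash
python3 -m jog '[[[0.03,-0.007,0,0,0],[0.03,-0.007,0,0,0],[0,0,0,0,0],[0,0,0,0,0]]]'
```

```text
time: 4.95
ee_pos: [0.5245, 0.0362, 0.0406]
tcp_rot: [-179.9, -0.4, 167.0]
wrist_force: [-21.6, -1.0, 17.5]
opening: 0.0129
grasp_force: 40.5
```

```bash
python3 -m jog '[[[-0.07,0.015,0,0,0],[0,0,0,0,0.4],[0,0,0,0,0.8],[0,0,0,0,1],[0,0,0,0,1],[0,0,0,0,1],[0,0,0.3,0,1],[0,0,0.8,0,1]]]'
python3 -m jog '[[[0,0,0.8,0.9,1],[0,0,0.9,0.9,1],[0,0,0.9,0.9,1],[0,0,0.9,0.9,1],[0.4,-0.1,0,0.9,1],[0.6,-0.15,0,0.9,1],[0.6,-0.12,0,0.9,1],[0.25,-0.04,0,0.9,1]]]'
python3 -m jog '[[[0,0,0,0.95,1],[0,0,0,0.95,1],[0,0,0,0.95,1],[0,0,0,0.95,1],[0,0,0,0.95,1],[0,0,0,0.95,1],[0,0,0,0.95,1],[0,0,0,0,1]]]'
python3 - <<'E'
from workcell import sensors, camera
from geo import *
o=sensors.get_obs(); print(o['time'],o['ee_pos'],o['tcp_rot'],o['q'][5],o['torque'])
np.save("T2.npy",wristT(o)); cv2.imwrite("pics/w2.png",camera("wrist"))
E
```

```text
time: 5.75
ee_pos: [0.5227, 0.0367, 0.0935]
tcp_rot: [-179.9, -0.3, 167.0]
wrist_force: [0.4, 0.5, 0.2]
opening: 0.0855
grasp_force: 0.0
time: 6.55
ee_pos: [0.6188, 0.0158, 0.2705]
tcp_rot: [-180.0, 0.0, -156.8]
wrist_force: [-0.2, -0.3, 0.6]
opening: 0.0851
grasp_force: 0.0
time: 7.35
ee_pos: [0.617, 0.0163, 0.2714]
tcp_rot: [-180.0, 0.0, -123.7]
wrist_force: [0.2, 0.6, -0.1]
opening: 0.0858
grasp_force: 0.0
7.35 [0.61701028 0.01633881 0.27137884] [-1.79960449e+02  3.38676204e-02 -1.23683764e+02] -54.80160120179267 [0.0045599  0.00343622 0.02881976]
```

View pics/w2.png

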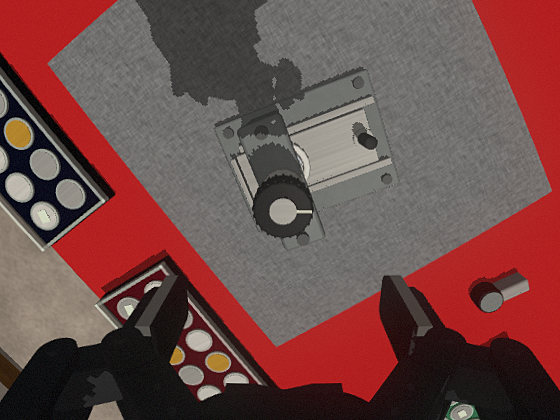

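The wrist view shows the knob's top centred at (283,210). The slide is in, with the lid under the pad and the handle at (366,140).

```bash
python3 - <<'E'
from geo import *
T=np.load("T2.npy")
for uv in((283,210),(283,208.5)): print(at_z("wrist",uv,.179,T))
E
```

```text
[0.61692878 0.01481013 0.179     ]
[0.61628877 0.01385168 0.179     ]
```

```bash
python3 -m jog '[[[0,-0.028,-0.5,0,1],[0,0,-0.7,0,1],[0,0,-0.7,0,1],[0,0,-0.47,0,1],[0,0,-0.1,0,1],[0,0,0,0,1],[0,0,0,0,1]]]' 25
python3 -m jog '[[[0,0,0,0,0],[0,0,0,0,0],[0,0,0,0,0],[0,0,0,0,0],[0,0,0,0,0],[0,0,0,0,0],[0,0,0,0,0]]]' 25
python3 -c "
from workcell import sensors;o=sensors.get_obs();print(o['torque'],o['tcp_rot'],o['ee_pos'])"
```

```text
time: 8.1
ee_pos: [0.6178, 0.015, 0.1488]
tcp_rot: [-179.9, 0.1, -123.8]
wrist_force: [-0.0, -0.0, 0.7]
opening: 0.0853
grasp_force: 0.0
time: 8.8
ee_pos: [0.6172, 0.0151, 0.1476]
tcp_rot: [-180.0, 0.0, -123.8]
wrist_force: [-2.7, 1.3, 4.7]
opening: 0.0431
grasp_force: 25.2
[ 0.22078271  0.4241401  -0.03178673] [-1.79962321e+02  4.61500035e-02 -1.23750635e+02] [0.61723689 0.01507888 0.14762199]
```

```bash
cat > feel.py <<'E'
import numpy as np
from workcell import sensors,camera
O=[]
for i in range(5): camera("top"); O.append(sensors.get_obs())
m=lambda k:np.round(np.mean([o[k] for o in O],0),4)
print("t",O[-1]['time'],"F",m('wrist_force'),"tau",m('torque'),"+-",np.std([o['torque'][2] for o in O]).round(3),"pos",m('ee_pos'),"yaw",m('tcp_rot')[2],"q6",m('q')[5],"grip",m('grasp_force'))
E
python3 -m jog '[[[0,0,0,0,0],[0,0,0,0,0]]]' 60 >/dev/null; python3 feel.py
python3 -m jog '[[[0,0,-0.0067,-1,0],[0,0,-0.0067,-1,0],[0,0,-0.0067,-1,0],[0,0,-0.0067,-1,0],[0,0,0,0,0]]]' 60; python3 feel.py
```

```text
t 9.25 F [-1.9191  0.9868  6.6017] tau [ 0.2367  0.4242 -0.0627] +- 0.021 pos [0.6173 0.0151 0.1478] yaw -123.7509 q6 -54.856 grip 60.0368
time: 9.75
ee_pos: [0.6173, 0.015, 0.1464]
tcp_rot: [-180.0, 0.1, -143.9]
wrist_force: [-1.0, 0.5, 6.8]
opening: 0.0427
grasp_force: 60.0
t 10.0 F [-1.6454  0.6212  6.484 ] tau [ 0.1589  0.3745 -0.0937] +- 0.022 pos [0.6173 0.015  0.1465] yaw -143.7658 q6 -34.8432 grip 59.9614
```

```bash
for i in 1; do python3 -m jog '[[[0,0,-0.0067,-1,0],[0,0,-0.0067,-1,0],[0,0,-0.0067,-1,0],[0,0,0,0,0]]]' >/dev/null; python3 feel.py
python3 -m jog '[[[0,0,-0.0067,-1,0],[0,0,-0.0067,-1,0],[0,0,0,0,0]]]' >/dev/null; python3 feel.py; done
```

```text
t 10.65 F [-1.5982  0.0563  6.62  ] tau [ 0.0656  0.3367 -0.0768] +- 0.028 pos [0.6174 0.0149 0.1455] yaw -158.7687 q6 -19.8442 grip 59.9583
t 11.2 F [-1.4287 -0.2628  6.2923] tau [ 0.0117  0.33   -0.0915] +- 0.028 pos [0.6174 0.0149 0.1448] yaw -168.7708 q6 -9.8447 grip 59.96
```

```bash
python3 -m jog '[[[0,0,-0.0067,-1,0],[0,0,0,0,0]]]' >/dev/null; python3 feel.py
python3 -m jog '[[[0,0,-0.0067,-1,0],[0,0,0,0,0]]]' >/dev/null; python3 feel.py
python3 -m jog '[[[0,0,-0.0067,-1,0],[0,0,0,0,0]]]' >/dev/null; python3 feel.py
```

```text
t 11.65 F [-1.4191  0.172   6.6383] tau [-0.0136  0.3088 -0.0681] +- 0.021 pos [0.6174 0.0149 0.1445] yaw -173.7696 q6 -4.8452 grip 59.9523
t 12.1 F [-1.503  -0.185   6.2489] tau [-0.0329  0.3034 -0.1132] +- 0.014 pos [0.6174 0.0148 0.1441] yaw -178.7721 q6 0.1553 grip 59.9512
t 12.55 F [-1.2715 -0.1876  6.9235] tau [-0.082   0.3124 -0.1006] +- 0.032 pos [0.6174 0.0148 0.1438] yaw 176.2268 q6 5.1551 grip 59.9512
```

```bash
python3 - <<'E'
from workcell import camera
import cv2
a=camera("scene")[195:315,230:340];b=camera("top")[145:255,205:315]
cv2.imwrite("pics/c3.png",cv2.hconcat([cv2.resize(b,(396,432),interpolation=cv2.INTER_CUBIC),cv2.resize(a,(396,432),interpolation=cv2.INTER_CUBIC)]))
E
```

```text
(no output)
```

View pics/c3.png

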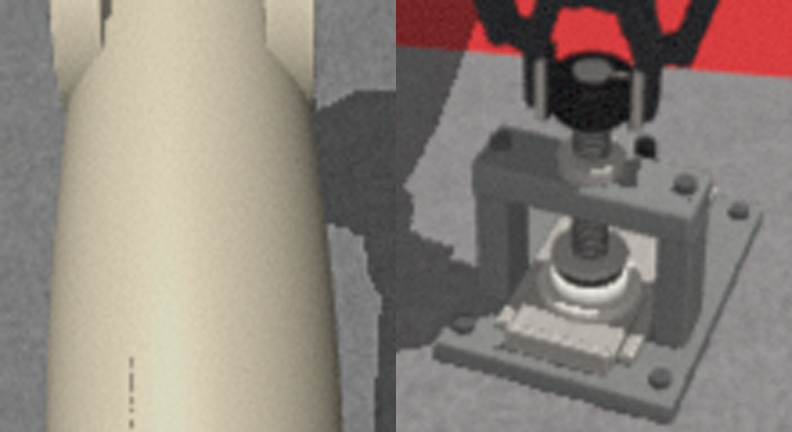

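Scene crop: both fingers hold the knob. Its pointer has turned with the hand, so there is no slip, and the pad is just above or near the bright lid. I'll carry on in small steps.

```bash
python3 -m jog '[[[0,0,-0.0067,-1,0],[0,0,0,0,0]]]' >/dev/null; python3 feel.py
python3 -m jog '[[[0,0,-0.0067,-1,0],[0,0,0,0,0]]]' >/dev/null; python3 feel.py
```

```text
t 13.1 F [-1.5499 -0.1591  6.9436] tau [-0.0983  0.3327 -0.0612] +- 0.026 pos [0.6174 0.0148 0.1435] yaw 171.2254 q6 10.1547 grip 59.952
t 13.55 F [-1.5644 -0.5503  6.3106] tau [-0.1402  0.332  -0.0725] +- 0.028 pos [0.6174 0.0148 0.1431] yaw 166.2242 q6 15.1549 grip 59.9554
```

```bash
sed -i 's/"grip",m(.grasp_force.)/"eff6",m("joint_efforts")[5]/; s/range(5)/range(6)/; s/"pos",m(.ee_pos.)/"z",m("ee_pos")[2]/' feel.py
python3 -m jog '[[[0,0,-0.0067,-1,0],[0,0,0,0,0]]]' >/dev/null; python3 feel.py
python3 -m jog '[[[0,0,-0.0067,-1,0],[0,0,0,0,0]]]' >/dev/null; python3 feel.py
```

```text
t 14.05 F [-2.0142 -0.5757  6.9022] tau [-0.1627  0.3718 -0.0652] +- 0.02 z 0.1428 yaw 161.2256 q6 20.1527 eff6 0.0112
t 14.55 F [-1.5478 -0.9083  6.6713] tau [-0.2016  0.4034  0.0148] +- 0.021 z 0.1425 yaw 156.2312 q6 25.1476 eff6 0.0886
```

Contact: the effort of joint 6 went from 0.011 to 0.089 N m. The plateau of about 0.125 should now run for 27–39°.

```bash
python3 -m jog '[[[0,0,-0.0067,-1,0],[0,0,0,0,0]]]' >/dev/null; python3 feel.py
python3 -m jog '[[[0,0,-0.0067,-1,0],[0,0,0,0,0]]]' >/dev/null; python3 feel.py
python3 -m jog '[[[0,0,-0.0067,-1,0],[0,0,0,0,0]]]' >/dev/null; python3 feel.py
python3 -m jog '[[[0,0,-0.0067,-1,0],[0,0,0,0,0]]]' >/dev/null; python3 feel.py
```

```text
t 15.05 F [-1.7392 -1.1106  7.1451] tau [-0.2132  0.4324  0.0266] +- 0.029 z 0.1422 yaw 151.232 q6 30.1452 eff6 0.1059
t 15.55 F [-2.1457 -0.6844  7.2544] tau [-0.2406  0.4629  0.0078] +- 0.019 z 0.1418 yaw 146.2314 q6 35.145 eff6 0.1058
t 16.05 F [-1.856  -0.9706  7.3371] tau [-0.231   0.4845  0.0365] +- 0.033 z 0.1415 yaw 141.2297 q6 40.1456 eff6 0.1056
t 16.55 F [-2.1634 -0.8605  7.2472] tau [-0.2539  0.4997  0.0442] +- 0.017 z 0.1412 yaw 136.2292 q6 45.1455 eff6 0.1055
```

```bash
s='[[[0,0,-0.0027,-0.4,0],[0,0,0,0,0]]]'; python3 -m jog '[[[0,0,-0.0054,-0.8,0],[0,0,0,0,0]]]' >/dev/null; python3 feel.py
python3 -m jog '[[[0,0,-0.0027,-0.4,0],[0,0,0,0,0]]]' >/dev/null; python3 feel.py
python3 -m jog '[[[0,0,-0.0027,-0.4,0],[0,0,0,0,0]]]' >/dev/null; python3 feel.py
```

```text
t 17.05 F [-2.037  -1.0228  7.3028] tau [-0.2861  0.5203  0.0477] +- 0.012 z 0.1409 yaw 132.2309 q6 49.1438 eff6 0.0903
t 17.55 F [-2.3785 -1.4663  7.4478] tau [-0.2901  0.5477  0.0324] +- 0.013 z 0.1408 yaw 130.2348 q6 51.1396 eff6 0.0601
t 18.05 F [-2.1093 -0.6927  7.4908] tau [-0.2803  0.5457  0.0298] +- 0.021 z 0.1407 yaw 128.2341 q6 53.1398 eff6 0.06
```

```bash
python3 -m jog '[[[0,0,-0.0027,-0.4,0],[0,0,0,0,0]]]' >/dev/null; python3 feel.py
python3 -m jog '[[[0,0,-0.0027,-0.4,0],[0,0,0,0,0]]]' >/dev/null; python3 feel.py
```

```text
t 18.55 F [-2.5265 -0.9753  7.4061] tau [-0.2755  0.5692  0.0187] +- 0.027 z 0.1405 yaw 126.2338 q6 55.1398 eff6 0.0599
t 19.05 F [-2.3112 -1.0746  7.635 ] tau [-0.2973  0.5794  0.0169] +- 0.028 z 0.1404 yaw 124.2345 q6 57.1396 eff6 0.0597
```

```bash
python3 -m jog '[[[0,0,-0.0027,-0.4,0],[0,0,0,0,0]]]' >/dev/null; python3 feel.py
python3 -m jog '[[[0,0,-0.0027,-0.4,0],[0,0,0,0,0]]]' >/dev/null; python3 feel.py
```

```text
t 19.55 F [-2.7718 -1.6099  7.2956] tau [-0.2961  0.5679  0.0106] +- 0.014 z 0.1402 yaw 122.2337 q6 59.14 eff6 0.0597
t 20.05 F [-2.4399 -1.0091  7.2181] tau [-0.3011  0.6277  0.0437] +- 0.023 z 0.1401 yaw 120.2337 q6 61.1389 eff6 0.0648
```

```bash
python3 -m jog '[[[0,0,-0.0027,-0.4,0],[0,0,0,0,0]]]' >/dev/null; python3 feel.py
```

```text
t 20.55 F [-2.4443 -1.337   7.7797] tau [-0.2864  0.6248  0.0476] +- 0.039 z 0.14 yaw 118.2351 q6 63.1378 eff6 0.0875
```

```bash
python3 -m jog '[[[0,0,-0.002,-0.3,0],[0,0,0,0,0]]]' >/dev/null; python3 feel.py
```

```text
t 21.05 F [-2.685  -1.0263  7.6274] tau [-0.3125  0.6366  0.0673] +- 0.031 z 0.1399 yaw 116.737 q6 64.6356 eff6 0.0959
```

```bash
python3 -m jog '[[[0,0,-0.0013,-0.2,0],[0,0,0,0,0]]]' >/dev/null; python3 feel.py
```

```text
t 21.55 F [-2.8799 -1.0264  8.0231] tau [-0.3202  0.6313  0.0695] +- 0.031 z 0.1399 yaw 115.7384 q6 65.6338 eff6 0.0981
```

The effort climbs steadily off the plateau, and the lid has travelled 34° (2.3 mm). That fits the lid being seated at about 45–55 N. Now unscrewing by 95°.

```bash
python3 -m jog '[[[0,0,0.0067,1,0],[0,0,0.0067,1,0],[0,0,0.0067,1,0],[0,0,0.0067,1,0],[0,0,0.0067,1,0],[0,0,0.0067,1,0],[0,0,0.0067,1,0],[0,0,0.0067,1,0]]]' >/dev/null
python3 -m jog '[[[0,0,0.0067,1,0],[0,0,0.0067,1,0],[0,0,0.0067,1,0],[0,0,0.0067,1,0],[0,0,0.0067,1,0],[0,0,0.0067,1,0],[0,0,0.0067,1,0],[0,0,0.0067,1,0]]]' >/dev/null
python3 -m jog '[[[0,0,0.0067,1,0],[0,0,0.0067,1,0],[0,0,0.0067,1,0],[0,0,0,0,0],[0,0,0,0,0]]]'; python3 feel.py
```

```text
time: 23.65
ee_pos: [0.6173, 0.015, 0.1461]
tcp_rot: [-180.0, 0.1, -149.2]
wrist_force: [-1.7, 0.2, 7.0]
opening: 0.0428
grasp_force: 60.0
t 23.95 F [-1.7807  0.7657  6.6086] tau [0.1216 0.3552 0.0059] +- 0.014 z 0.1461 yaw -149.2486 q6 -29.3618 eff6 -0.0067
```

```bash
python3 -m jog '[[[0,0,0,0,0.6],[0,0,0,0,1],[0,0,0,0,1],[0,0,0,0,1],[0,0,0,0,1],[0,0,0.3,0,1],[0,0,0.7,0,1],[0,0,0.8,0,1]]]'
python3 -m jog '[[[-0.3,0.3,0.5,0,1],[-0.7,0.5,0,0,1],[-0.7,0.5,0,0,1],[-0.7,0.5,0,0,1],[-0.7,0.5,0,0,1],[-0.5,0.5,0,0,1],[0,0,0,0,1],[0,0,0,0,1]]]'
python3 - <<'E'
from workcell import camera
import cv2
a=camera("scene")[195:315,230:340];b=camera("top")[145:255,205:315]
cv2.imwrite("pics/c4.png",cv2.hconcat([cv2.resize(b,(396,432),interpolation=cv2.INTER_CUBIC),cv2.resize(a,(396,432),interpolation=cv2.INTER_CUBIC)]))
E
```

```text
time: 24.75
ee_pos: [0.6164, 0.0149, 0.2362]
tcp_rot: [180.0, -0.1, -149.3]
wrist_force: [1.0, -0.2, 0.9]
opening: 0.0854
grasp_force: 0.0
time: 25.55
ee_pos: [0.437, 0.1554, 0.2615]
tcp_rot: [-180.0, 0.1, -149.2]
wrist_force: [0.1, 1.0, -0.0]
opening: 0.0856
grasp_force: 0.0
```

View pics/c4.png

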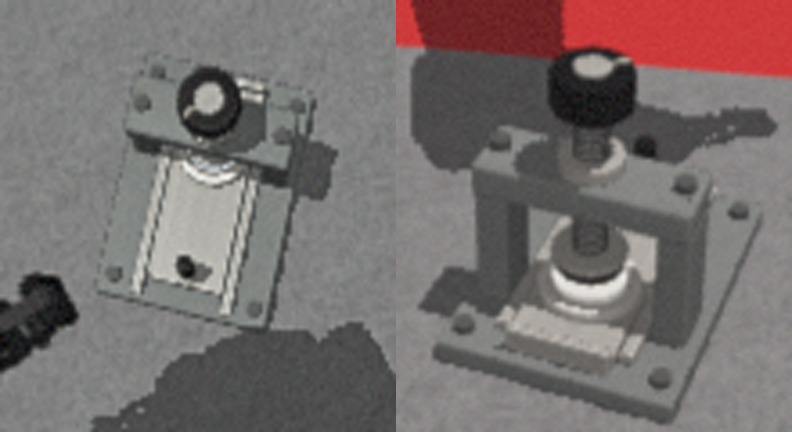

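The slide is in with the handle at its stop, the knob's pointer sits about 25° clockwise of its start, the pad is clear of the lid, and the gripper is free. Handing in.

```bash
python3 -c "
from workcell import ticket;print(ticket.job_done())"
```

```text
the job is handed in; nothing more can be done
None
```

I pushed the slide to its stop, pressed the lid home by feel at an estimated 45–55 N, unscrewed the knob 95° so the pad is clear, let go and handed the job in; the hand-in returned no verdict, and "fully home" rests on the turning effort rising at the seat, since the cameras can't show it.

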